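# Lock up the cutter case

## Task

Lock up the cutter case: turn the key in the sloping lock a quarter turn clockwise, which lifts the bolt, and push the open tray fully home. Then turn the key back to lock the tray, draw the key out (it only comes out in that position) and leave it lying in the shallow metal dish. Do not knock the loose things around the case about.

Things in the scene. Friction and masses are not known exactly. Their poses are not given: they have to be found in the camera images.
- case: fixed grey sheet-steel box, 220 mm deep (x), 170 mm wide (y), 55 mm high at the front, 160 mm at the back; a panel rises at 35 degrees from the front to the flat top, with the lock on it. Origin: centre of its underside. x points from its front (tray side) to its back, y left, z up.
- lock_face (a point): the keyhole, at the level of the steel lock face on the sloping panel, 90 mm behind the case's front, midway across. Axes: z squarely out of the panel (35 degrees from vertical, leaning to the case's front), x up the slope, y level to the left. The key turns about this z axis. A rim 1.6 mm high frames the face 18 to 25 mm away.
- key_bow (a point): centre of the key's bow (head), a black disc 30 mm across and 10 mm thick. Axes: z from stem to bow, y through the disc's thickness, x towards the side of the bit. The key starts fully in the lock with these axes parallel to those of lock_face, this point 30 mm out from the face.
- key: the loose key, about 35 g; origin on its axis at the underside of its collar (18 mm across, 3 mm thick), which rests on the lock face; axes as key_bow. Stem 8 mm thick, 21 mm below the origin; the bit stands 11 mm off the axis. Plays 0.1 rad in the lock, stays in place when let go there, and comes out along its z only when turned back to its start.
- lock_plug (a joint): angle of the lock in rad, turned by the key: 0 = locked (a stop), where the key comes out; grows as the key turns clockwise seen from outside, to a stop at 1.571 (quarter turn), bolt fully up. The bolt is clear of the tray from about 1.2. Light friction, about 0.04 N m; stays where it is left.
- tray (a joint): how far the tray stands out of the case, in m; 0 = fully home (a stop). Slides along the case's x with about 1.5 N of friction. With the bolt down it can neither be pushed home nor, once home, pulled out; with the tray only nearly home the lock cannot turn back.
- tray_front (a point): middle of the flat steel front of the tray, 158 mm wide, from 6 to 50 mm above the worktop; moves with the tray. Axes as the case: push along x. A lip 8 mm deep, 3 mm thick stands out along the top edge. With the tray home this point is 90 mm in front of lock_face, measured level.
- dish: shallow open aluminium dish, 130 x 120 mm (x, y) and 20 mm high, walls and floor about 3 mm; fixed; the origin is the centre of its underside on the worktop, z up
- brass_nut: bystander: brass hose nut, 29 mm across and 16 mm high, on the flat top of the case; origin at its underside
- tape_measure: bystander: yellow tape measure 69 x 90 x 30 mm; origin at its underside
- brass_elbow: bystander: brass pipe elbow 54 x 52 x 25 mm; origin at its underside
- ptfe_tape: bystander: small roll of white thread tape, 43 mm across and 14 mm high, on the flat top of the case; origin at its underside
- chrome_nut: bystander: chrome hose nut, 25 mm across and 21 mm high; origin at its underside

How it is judged:
On the way, in this order (a step that is already met when the one before it is completed fails the run):
1. the key is turned a quarter turn, the bolt is up (value of joint lock_plug above 1.25 rad), for 0.1 s.
2. the tray is pushed fully home (value of joint tray below 0.004 m), for 0.1 s.
3. the key is turned back with the tray home: locked (value of joint lock_plug below 0.25 rad and value of joint tray below 0.006 m), for 0.1 s.
4. the key is out of the lock (distance between key_bow and lock_face above 0.07 m), for 0.1 s.
At the end, for the whole second after the job is handed in: the tray is home (within 6 mm) and locked (plug within 0.25 rad of its locked position), and the key lies at rest in the dish, the centre of its bow within the dish's walls and less than 40 mm above the worktop (all of step 3 and x of key_bow in the frame of dish between -0.062 and 0.062 m and y of key_bow in the frame of dish between -0.057 and 0.057 m and height (world z) of key_bow below 0.04 m and linear speed of key below 0.02 m/s); the robot touches nothing.
It fails at once if a loose bystander (brass nut, tape measure, brass elbow, thread tape, chrome nut) is moved by more than 40 mm (distance of any of brass_nut, tape_measure, brass_elbow, ptfe_tape, chrome_nut from where it was at the start of the episode above 0.04 m).
It also fails if it takes over 72 s, if anything falls off the work surface, if the arm or the gripper's body presses on something with over 40 N, if the wrist force passes 120 N, or if a joint passes its speed limit or range.

## Robot

A 6-joint arm with a two-finger parallel gripper is mounted at the origin on the work surface; the furniture and walls round the work are solid. World frame = base frame: x ahead of the robot, y to its left, z up, the work surface at z = 0. Lengths are in m, angles in rad, forces in N, time in s.
With the tool pointing down it reaches from about 0.325 to 0.85 m from the base axis. Payload 4.4 kg.
Tool frame: the origin (TCP) lies at the very end of the fingers, on their centre line; the grasp point (between the pads) lies 19 mm behind it; z points along the fingers, y is the line along which they close (so a half turn about z gives the same grasp; the last joint's range is limited). The gripper opens to 94 mm and grips with 3 to 60 N. Pads are 16 mm wide; open, the fingers measure 119 mm over their backs; the gripper's body (75 mm by 177 mm) begins 78 mm behind the grasp point.
Start: joints at [1.036, 0.207, 1.542, -0, 1.393, -0.15], TCP at [0.215, 0.533, 0.205] pointing down, gripper open.
Joint ranges: [-2.73, 2.73], [-0.86, 2.22], [0.23, 2.46], [-1.11, 4.25], [0.08, 2.63], [-2.82, 2.82]. Speed limits (rad/s): [2.79, 2.79, 3.14, 3.14, 3.14, 3.14].

## Interface

Orientations are given as a 3x3 rotation matrix whose columns are the frame's x, y, z axes.
In Python, from workcell import state, read_camera, hand_in, boxes_of, tip_of gives the robot as it stands.
- The arm moves only by the shell command python3 -m crank 'ROWS'. ROWS is a JSON object of lists of equal length, an entry for each row: "angular": the turn, a rotation vector about the tool's x, y, z in degrees, a list of three; "delta_pos": the shift along the tool's x, y, z in m, a list of three; "fingers": the closure, from -1 (fully open) to 1 (shut). A call has 1 to 5 rows; each row is the pose to reach, as a shift and turn from the pose commanded when the call began, along the tool's axes at that moment; what a row does not reach only later rows make up. A row lasts 1/10 s, in which the tool goes at most 50 mm and 8.59 degrees, less where a joint would pass 70% of its speed; a pose out of reach is approached as far as the arm can. A call with a gripper value outside its range is refused whole. The fingers move at their own pace and stop on an object; the grip force is fixed at half the most. Time passes only in rows, so rows that repeat a pose let the fingers close. It gives the time, the measured TCP pose, the force, the opening and the grip force at its end, in the units of the state.
- state(): the state, without advancing time (a new reading comes with each control period).
- read_camera(name): name is "scene" or "top" or "wrist"; returns a dict with "color" (420x560x3 uint8, red, green, blue), "camera_matrix" (3x3 intrinsics, pixels), "rvec" (rotation vector, rad) and "tvec" (3), from world to camera coordinates, as OpenCV has them. Camera axes: x right, y down, z forward; pixel columns grow to the right and rows downward; lengths in m; the calibration is good to about 2 mm. A picture is of the moment at which its call begins. There is no depth.
- hand_in(): hands the job in; it is judged then, once.
Trained networks look in the newest picture that a camera, given by its name, has taken for a name from the list of things; names that differ only in an ending like _2 or _b are one class to them, and where a whole thing is asked for, a point or a joint stands for the part that bears it (a point fixed in the world has none). Each returns a list of dicts, best first, with "p" (0 to 1); they miss things now and then, are a little off and sometimes report something else, mostly with a low value. They report only what shows in the picture. A call takes as long as a camera call.
- boxes_of(target, camera): "xy" ([column, row] in pixels, amid what is visible of it).
- tip_of(target, camera): "xy" ([column, row] in pixels: a listed point, or the origin of a listed thing).
The state is a dict: "t": time; "joints": joint angles; "joint_velocities": joint speeds; "joint_efforts": joint torques, N m; "tool_pos": TCP position; "tool_rot": TCP orientation; "contact_force": force on the tool from outside, world axes, zero at the start; "torque": the same for the moment, N m; "grip_width": finger opening in m; "grip_force": force on a finger pad.
Only numpy, scipy, OpenCV 4.12 (cv2) and the standard library are available. Lean on these libraries where they do the work, as an engineer would, in place of code of your own. Each camera call takes 0.05 s, during which the arm holds its last target. There are 200 camera calls.

## Working session

There is one attempt and no reset: what is moved stays moved. The work goes in short steps, Python scripts to look and compute and a shell command to move; the robot and the scene stay as the last step left them, time stands still between calls to the robot, and variables do not carry over. Pictures are saved under pics/ and viewed, at most 12 in all, crops included, and the job is handed in when it is done.

```bash
mkdir -p pics; ls; cat > h.py <<'E'
import numpy as np, cv2
from scipy.spatial.transform import Rotation as R
from workcell import state, read_camera, hand_in, boxes_of, tip_of
def P(c):
    Rm=cv2.Rodrigues(np.array(c["rvec"],float))[0]; return np.array(c["camera_matrix"])@np.c_[Rm,np.array(c["tvec"],float).ravel()]
def tri(Ps,xys):
    A=[]
    for p,(u,v) in zip(Ps,xys): A+= [u*p[2]-p[0], v*p[2]-p[1]]
    X=np.linalg.svd(np.array(A))[2][-1]; return X[:3]/X[3]
def atz(p,xy,z):
    u,v=xy; A=np.array([u*p[2]-p[0],v*p[2]-p[1]]); return np.linalg.solve(A[:,:2],-(A[:,2]*z+A[:,3]))
def proj(p,X):
    q=p@np.r_[X,1]; return q[:2]/q[2]
E
python3 - <<'E'
from h import *
ims={}
for n in ("scene","top","wrist"):
    c=read_camera(n); ims[n]=c; cv2.imwrite(f"pics/{n}0.png",c["color"][:,:,::-1])
    for t in ("case","lock_face","key_bow","tray_front","dish","brass_nut","tape_measure","brass_elbow","ptfe_tape","chrome_nut"):
        r=tip_of(t,n)[:1]
        print(n,t,[(np.round(a["xy"],1).tolist(),round(a["p"],2)) for a in r])
a=np.hstack([ims["scene"]["color"],ims["top"]["color"]])[:,:,::-1]
cv2.imwrite("pics/a.png",cv2.resize(a,(800,300)))
print(state()["t"])
E
```

```text
pics
scene case [([273.0, 224.7], 0.67)]
scene lock_face [([273.5, 190.5], 0.86)]
scene key_bow [([264.3, 187.8], 0.52)]
scene tray_front [([239.7, 246.3], 0.7)]
scene dish [([340.7, 303.3], 0.95)]
scene brass_nut [([275.3, 160.6], 0.57)]
scene tape_measure [([139.1, 260.5], 0.71)]
scene brass_elbow [([213.2, 282.2], 0.72)]
scene ptfe_tape [([302.8, 172.2], 0.57)]
scene chrome_nut [([262.7, 301.7], 0.64)]
top case [([245.7, 159.9], 0.67)]
top lock_face [([242.7, 157.9], 0.77)]
top key_bow [([245.5, 167.7], 0.45)]
top tray_front [([243.9, 221.1], 0.93)]
top dish [([354.0, 239.2], 0.88)]
top brass_nut [([224.1, 112.5], 0.7)]
top tape_measure [([163.4, 281.6], 0.69)]
top brass_elbow [([243.9, 267.1], 0.54)]
top ptfe_tape [([166.3, 280.9], 0.57)]
top chrome_nut [([265.9, 118.0], 0.74)]
wrist case []
wrist lock_face []
wrist key_bow []
wrist tray_front []
wrist dish []
wrist brass_nut []
wrist tape_measure []
wrist brass_elbow []
wrist ptfe_tape []
wrist chrome_nut []
1.65
```

```bash
python3 - <<'E'
from h import *
s=read_camera("scene");t=read_camera("top");Ps=[P(s),P(t)]
D=dict(case=((273,224.7),(245.7,159.9)),lock_face=((273.5,190.5),(242.7,157.9)),key_bow=((264.3,187.8),(245.5,167.7)),tray_front=((239.7,246.3),(243.9,221.1)),dish=((340.7,303.3),(354,239.2)))
for k,v in D.items():
    X=tri(Ps,v); print(k,X.round(4),[ (proj(p,X)-x).round(1).tolist() for p,x in zip(Ps,v)])
print(state()["tool_rot"])
E
```

```text
case [6.549e-01 7.540e-02 5.000e-04] [[0.2, -0.0], [-0.1, 0.1]]
lock_face [0.6347 0.0729 0.1162] [[-2.5, 0.2], [1.8, -1.1]]
key_bow [0.6018 0.0706 0.1393] [[1.2, -0.1], [-0.8, 0.5]]
tray_front [0.4897 0.0758 0.0235] [[0.6, -0.0], [-0.4, 0.3]]
dish [ 0.4506 -0.2093 -0.0022] [[0.5, -0.1], [-0.3, 0.1]]
[[-9.27250597e-01  3.74441357e-01 -1.81679285e-05]
 [ 3.74441357e-01  9.27250597e-01 -1.59581131e-05]
 [ 1.08708450e-05 -2.15999937e-05 -1.00000000e+00]]
```

View pics/scene0.png

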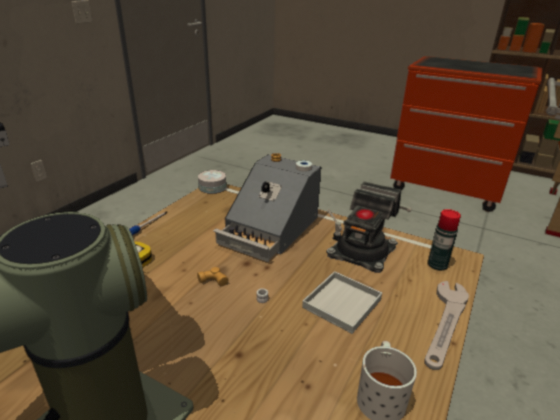

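View pics/top0.png

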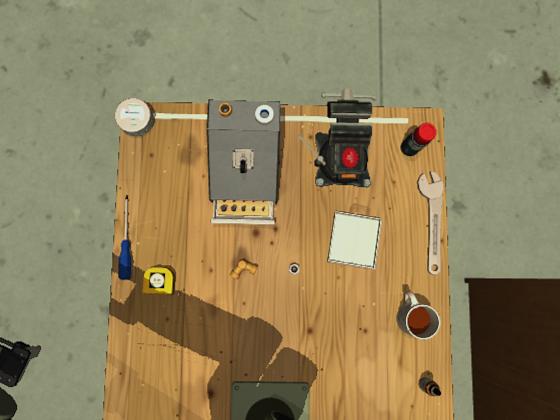

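The scene shows the case (lock about (270,190) scene / (243,160) top), the tray open with its front at about (244,221) top, and the dish at (354,239) top. The elbow and the chrome nut lie in front of the tray. First I'll work out the approach to a pose above the lock.

```bash
cat >> h.py <<'E'
def Rt(yaw=0,tilt=35,roll=0):
    "tool tilted forward by tilt (deg) from vertical, heading yaw, rolled about its z"
    a=np.radians(tilt); z=np.array([np.sin(a),0,-np.cos(a)]); y=np.array([0,1,0]); 
    return R.from_euler('z',yaw,degrees=True).as_matrix()@np.c_[np.cross(y,z),y,z]@R.from_euler('z',roll,degrees=True).as_matrix()
def go(pos,rot):
    s=state(); R0=np.array(s["tool_rot"]); 
    print("delta",(R0.T@(np.array(pos)-s["tool_pos"])).round(4).tolist(),"ang",R.from_matrix(R0.T@rot).as_rotvec(degrees=True).round(2).tolist(),"t",s["t"],"w",s["grip_width"])
E
python3 -c "
from h import *
go([.56,.075,.235],Rt())"
```

```text
delta [-0.4912, -0.2958, -0.0296] ang [-6.72, -34.56, -21.3] t 1.75 w 0.0941673778110485
```

```bash
python3 -m crank '{"delta_pos":[[-0.04,-0.024,-0.002],[-0.08,-0.048,-0.004],[-0.12,-0.072,-0.007],[-0.16,-0.096,-0.009],[-0.2,-0.12,-0.012]],"angular":[[-1.3,-7,-4],[-2.6,-14,-8],[-4,-21,-12],[-5.3,-28,-16],[-6.7,-34.5,-21]],"fingers":[-1,-1,-1,-1,-1]}'; python3 -c "
from h import *
go([.56,.075,.235],Rt());print(state()['joints'])"
```

```text
t: 2.25
tool_pos: [0.3565, 0.3466, 0.2183]
tool_rot: [[-0.817, -0.0, 0.577], [0.0, 1.0, 0.001], [-0.577, 0.001, -0.817]]
contact_force: [1.1, -0.5, 0.3]
grip_width: 0.0941
grip_force: 0.0
delta [-0.1759, -0.2717, 0.1035] ang [0.05, 0.25, -0.02] t 2.25 w 0.09405701214282514
[ 0.91165562 -0.17781577  2.03863532 -0.58947375  0.96077356 -0.39308417]
```

```bash
python3 -m crank '{"delta_pos":[[-0.025,-0.039,0.015],[-0.05,-0.078,0.03],[-0.075,-0.117,0.045],[-0.1,-0.155,0.06],[-0.125,-0.194,0.074]],"angular":[[0,0,0],[0,0,0],[0,0,0],[0,0,0],[0,0,0]],"fingers":[-1,-1,-1,-1,-1]}' >/dev/null;  python3 -m crank '{"delta_pos":[[-0.025,-0.039,0.015],[-0.05,-0.077,0.03],[-0.05,-0.077,0.03],[-0.05,-0.077,0.03]],"angular":[[0,0,0],[0,0,0],[0,0,0],[0,0,0]],"fingers":[-1,-1,-1,-1]}'; python3 - <<'E'
from h import *
go([.56,.075,.235],Rt());print(state()['joints'])
c=read_camera("wrist"); cv2.imwrite("pics/w1.png",c["color"][:,:,::-1]); p=P(c)
for t in ("case","lock_face","key_bow","key","tray_front","brass_elbow","chrome_nut"):
    print(t,[(np.round(a["xy"],1).tolist(),round(a["p"],2)) for a in tip_of(t,"wrist")[:1]])
for X in ([.635,.075,.118],[.6178,.075,.1426]): print(proj(p,X))
E
```

```text
t: 3.15
tool_pos: [0.5576, 0.0735, 0.2318]
tool_rot: [[-0.82, 0.008, 0.572], [0.008, 1.0, -0.003], [-0.572, 0.002, -0.82]]
contact_force: [-0.2, -0.3, 0.2]
grip_width: 0.094
grip_force: 0.0
delta [-0.0038, 0.0015, -0.0013] ang [-0.19, -0.12, -0.46] t 3.15 w 0.0939611185515857
[-0.0320503  -0.22530175  2.04440469  0.02306393  0.71399341 -1.60655864]
case [([283.7, 135.0], 0.55)]
lock_face [([284.2, 193.9], 0.96)]
key_bow [([284.5, 194.1], 0.87)]
key [([323.9, 276.6], 0.73)]
tray_front [([286.2, 6.7], 0.96)]
brass_elbow []
chrome_nut [([284.8, 5.2], 0.72)]
[281.78237745 196.86856535]
[281.78206164 204.84400113]
```

View pics/w1.png

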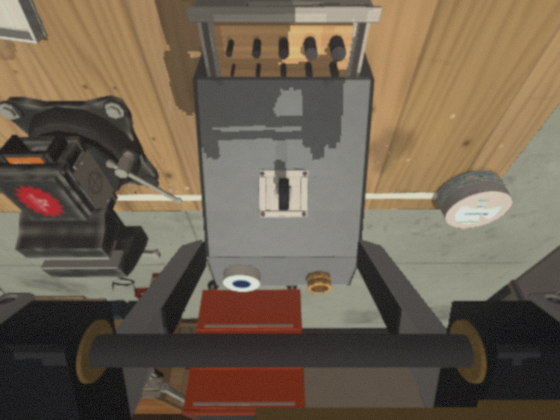

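The wrist view shows the key upright (edge-on) at (284,194) in the lock plate spanning 259–308 × 169–218, which is aligned with the gripper. I'll move up to half the distance for a second view, and triangulate.

```bash
cat > m.py <<'E'
from h import *
import json,sys
c=read_camera("wrist"); p=P(c); cv2.imwrite(f"pics/{sys.argv[1]}.png",c["color"][:,:,::-1])
d={"P":p.tolist()}
Rm=cv2.Rodrigues(np.array(c["rvec"],float))[0]; print("cam",(-Rm.T@np.ravel(c["tvec"])).round(4),"fwd",Rm[2].round(3), c["camera_matrix"][0])
for t in ("lock_face","key_bow"):
    r=tip_of(t,"wrist")[:1]; d[t]=r[0]["xy"] if r else None; print(t,r)
json.dump(d,open(sys.argv[1]+".json","w"))
E
python3 m.py m1; python3 -m crank '{"delta_pos":[[-0.02,0.002,0.02],[-0.04,0.003,0.03],[-0.04,0.003,0.03]],"angular":[[0,0,0],[0,0,0],[0,0,0]],"fingers":[-1,-1,-1]}'; python3 m.py m2; python3 - <<'E'
from h import *
import json
a,b=[json.load(open(f"m{i}.json")) for i in (1,2)]
for t in ("lock_face","key_bow"):
    Ps=[np.array(a["P"]),np.array(b["P"])]; x=[a[t],b[t]]; X=tri(Ps,x); print(t,X.round(4),[(proj(p,X)-q).round(1) for p,q in zip(Ps,x)])
E
```

```text
cam [0.3859 0.0775 0.3299] fwd [ 0.782 -0.001 -0.623] [314.07807508   0.         280.86955545]
lock_face [{'xy': [279.2, 195.4], 'p': 0.85}]
key_bow [{'xy': [278.8, 197.8], 'p': 0.68}]
t: 4.0
tool_pos: [0.6097, 0.0777, 0.2313]
tool_rot: [[-0.819, 0.005, 0.574], [0.005, 1.0, -0.002], [-0.574, 0.001, -0.819]]
contact_force: [-1.0, 0.2, 0.7]
grip_width: 0.094
grip_force: 0.0
cam [0.4384 0.0793 0.3289] fwd [ 0.783 -0.003 -0.622] [314.07807508   0.         280.86955545]
lock_face [{'xy': [279.9, 160.7], 'p': 0.76}]
key_bow [{'xy': [278.7, 148.9], 'p': 0.98}]
lock_face [0.6515 0.0766 0.1017] [array([ 1., -0.]), array([-1.2,  0. ])]
key_bow [0.5824 0.0765 0.1636] [array([ 1.1, -0. ]), array([-1.3,  0. ])]
```

```bash
cat > fit.py <<'E'
from h import *
import json
from scipy.optimize import least_squares
a,b=[json.load(open(f"m{i}.json")) for i in (1,2)]
S,T=P(read_camera("scene")),P(read_camera("top"))
A,B=np.array(a["P"]),np.array(b["P"])
obs=[(S,"case",(273,224.7)),(T,"case",(245.7,159.9)),(S,"lock",(273.5,190.5)),(T,"lock",(242.7,157.9)),(S,"bow",(264.3,187.8)),(T,"bow",(245.5,167.7)),(S,"tray",(239.7,246.3)),(T,"tray",(243.9,221.1)),
(A,"lock",a["lock_face"]),(A,"bow",a["key_bow"]),(B,"lock",b["lock_face"]),(B,"bow",b["key_bow"])]
h=.055+.09*np.tan(np.radians(35)); s,c=np.sin(np.radians(35)),np.cos(np.radians(35))
def pts(q):
    M=R.from_euler('z',q[2]).as_matrix(); o=np.r_[q[:2],0]
    L=np.array([-.02,0,h]); d=dict(case=[0,0,0],lock=L,bow=L+.03*np.array([-s,0,c]),tray=[-.11-q[3],0,.028])
    return {k:o+M@np.array(v) for k,v in d.items()}
f=lambda q:np.concatenate([(proj(p,pts(q)[k])-x)*(2 if k!="case" else 1) for p,k,x in obs]+[[q[2]*100]])
r=least_squares(f,[.655,.075,0,.05],loss="soft_l1"); print(r.x.round(4)); 
for (p,k,x),e in zip(obs,f(r.x)[:-1].reshape(-1,2)): print(k,e.round(1))
print({k:v.round(4).tolist() for k,v in pts(r.x).items()})
E
python3 fit.py
python3 -c "
import cv2;a=cv2.imread('pics/m2.png');t=cv2.imread('pics/top0.png')[90:240,190:300]
import numpy as np
a=a[60:260,140:420];t=cv2.resize(t,None,fx=3.6,fy=3.6);a=cv2.resize(a,(420,300));o=np.zeros((540,396+400,3),np.uint8);o[:540,:396]=t;o[:300,396:]=a[:,:400];cv2.imwrite('pics/v.png',o)"
```

```text
[0.6493 0.0762 0.0038 0.051 ]
case [-1.   0.9]
case [-0.5  2.2]
lock [-9.2  0.1]
lock [0.6 1.9]
bow [ 2.8 -6.6]
bow [-6.3 -8.3]
tray [ 0.7 -2.5]
tray [-0.8  1.2]
lock [ 1.1 -4.1]
bow [1.5 6.6]
lock [ -3.8 -11.4]
bow [-2.4 21.7]
{'case': [0.6493, 0.0762, 0.0], 'lock': [0.6293, 0.0762, 0.118], 'bow': [0.6121, 0.0761, 0.1426], 'tray': [0.4883, 0.0756, 0.028]}
```

View pics/v.png

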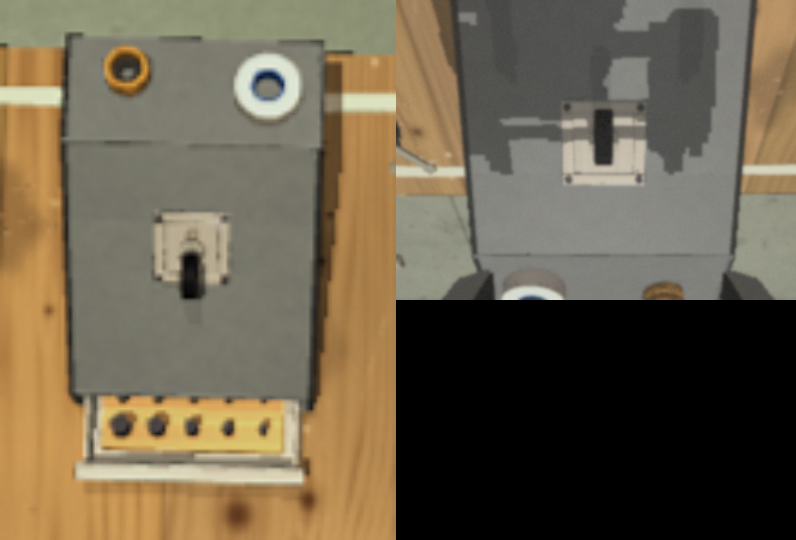

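The crops show: in the top view the bow is at (243.1,166.4) and the plate centre at (243.3,158.6); in the wrist view the bow is at (278,151) and the plate at (278,155). Case corners are readable too, so I'll fit the case to those.

```bash
cat > fit2.py <<'E'
from h import *
import json
from scipy.optimize import least_squares
b=json.load(open("m2.json")); T=P(read_camera("top")); B=np.array(b["P"])
w=.085; h=.055+.09*np.tan(np.radians(35)); s,c=np.sin(np.radians(35)),np.cos(np.radians(35)); L=np.array([-.02,0,h])
K=dict(ftl=[.04,w,.16],ftr=[.04,-w,.16],fl=[-.11,w,.055],fr=[-.11,-w,.055],bl=[.11,w,.16],br=[.11,-w,.16],lock=L,bow=L+.03*np.array([-s,0,c]),bowtop=L+.045*np.array([-s,0,c]))
obs=[(T,"ftl",(207.8,128.9)),(T,"ftr",(279.4,130.8)),(T,"fl",(210.8,199.7)),(T,"fr",(276.9,201.1)),(T,"bl",(208.3,100.6)),(T,"br",(280.3,101.7)),(T,"lock",(243.3,158.6)),(T,"bow",(243.1,166.4)),
(B,"ftl",(364.7,229.3)),(B,"ftr",(193.3,229.3)),(B,"lock",(278,155.3)),(B,"bow",(278,150.7))]
pt=lambda q,k:np.r_[q[:2],0]+R.from_euler('z',q[2]).as_matrix()@np.array(K[k])
for name,sel in (("top",[o for o in obs if o[0] is T]),("wrist",[o for o in obs if o[0] is B]),("both",obs)):
    r=least_squares(lambda q:np.concatenate([proj(p,pt(q,k))-x for p,k,x in sel]),[.65,.075,0],loss="soft_l1")
    print(name,r.x.round(4),"lock",pt(r.x,"lock").round(4)); print([(k,(proj(p,pt(r.x,k))-x).round(1).tolist()) for p,k,x in obs])
E
python3 fit2.py
```

```text
top [ 0.6478  0.0745 -0.0023] lock [0.6278 0.0746 0.118 ]
[('ftl', [-1.0, 0.2]), ('ftr', [0.8, -0.1]), ('fl', [-1.2, 0.4]), ('fr', [1.0, 0.3]), ('bl', [-0.4, -0.5]), ('br', [0.3, 0.0]), ('lock', [0.3, 0.9]), ('bow', [-0.1, -2.2]), ('ftl', [0.9, 1.3]), ('ftr', [-5.4, 1.8]), ('lock', [-1.8, -1.5]), ('bow', [-2.3, 7.7])]
wrist [ 0.6457  0.0762 -0.0068] lock [0.6257 0.0763 0.118 ]
[('ftl', [-1.7, 0.9]), ('ftr', [0.1, 1.0]), ('fl', [-2.1, 1.0]), ('fr', [0.2, 1.3]), ('bl', [-0.9, 0.2]), ('br', [-0.2, 1.1]), ('lock', [-0.4, 1.7]), ('bow', [-0.9, -1.3]), ('ftl', [2.9, 0.3]), ('ftr', [-4.5, 0.3]), ('lock', [0.1, -3.3]), ('bow', [-0.1, 5.7])]
both [ 0.6472  0.0758 -0.0064] lock [0.6272 0.0759 0.118 ]
[('ftl', [-1.5, 0.3]), ('ftr', [0.3, 0.3]), ('fl', [-1.9, 0.5]), ('fr', [0.3, 0.7]), ('bl', [-0.8, -0.4]), ('br', [-0.0, 0.4]), ('lock', [-0.2, 1.1]), ('bow', [-0.7, -2.0]), ('ftl', [2.1, 1.1]), ('ftr', [-4.5, 1.2]), ('lock', [-0.3, -2.1]), ('bow', [-0.6, 7.1])]
```

```bash
python3 - <<'E'
from h import *
import json
b=json.load(open("m2.json")); T=P(read_camera("top")); B=np.array(b["P"])
for n,x,y in (("bow",(243.1,166.4),(278,150.7)),("lock",(243.3,158.6),(278,155.3)),("ft",(243.6,129.9),(279,229.3))):
    X=tri([T,B],[x,y]); print(n,X.round(4),"top at model z",[atz(T,x,z).round(4).tolist() for z in (.118,.1426,.16)],"wrist",[atz(B,y,z).round(4).tolist() for z in (.118,.1426,.16)])
E
```

```text
bow [0.6064 0.0751 0.1379] top at model z [[0.6109, 0.0755], [0.6053, 0.0742], [0.6014, 0.0734]] wrist [[0.6242, 0.0763], [0.6026, 0.0766], [0.5872, 0.0768]]
lock [0.6301 0.0757 0.1174] top at model z [[0.6299, 0.0755], [0.6239, 0.0742], [0.6197, 0.0733]] wrist [[0.6296, 0.0762], [0.6073, 0.0765], [0.5915, 0.0768]]
ft [0.6886 0.0751 0.1575] top at model z [[0.7006, 0.0764], [0.6931, 0.0752], [0.6878, 0.0743]] wrist [[0.7465, 0.076], [0.7106, 0.0764], [0.6852, 0.0766]]
```

```bash
python3 -c "
from h import *
go([.597,.0755,.164],Rt())"
```

```text
delta [0.0458, -0.0024, 0.0487] ang [-0.09, -0.08, -0.28] t 4.35 w 0.09420053479261925
```

```bash
python3 -m crank '{"delta_pos":[[0.025,-0.001,0.02],[0.046,-0.002,0.04],[0.046,-0.002,0.049],[0.046,-0.002,0.049],[0.046,-0.002,0.049]],"angular":[[0,0,0],[0,0,-0.3],[0,0,-0.3],[0,0,-0.3],[0,0,-0.3]],"fingers":[-1,-1,-1,-1,-1]}'; python3 m.py m3; python3 - <<'E'
from h import *
import json
s=state(); Rr=np.array(s["tool_rot"]);p=np.array(s["tool_pos"]); Bm=np.array(json.load(open("m3.json"))["P"])
im=cv2.imread("pics/m3.png")
for d in (0,.02,.026,.045,.056):
    x=proj(Bm,p+Rr[:,2]*d); print(d,x.round(1)); cv2.circle(im,tuple(int(v) for v in x),1,(0,255,0),-1)
cv2.imwrite("pics/m3b.png",cv2.resize(im[40:340,140:420],None,fx=2,fy=2)) 
go([.597,.0755,.164],Rt())
E
```

```text
t: 4.85
tool_pos: [0.5994, 0.0758, 0.1657]
tool_rot: [[-0.818, 0.001, 0.575], [-0.0, 1.0, -0.002], [-0.575, -0.002, -0.818]]
contact_force: [0.0, 0.1, -0.4]
grip_width: 0.0938
grip_force: 0.0
cam [0.428  0.0769 0.2631] fwd [ 0.784 -0.001 -0.621] [314.07807508   0.         280.86955545]
lock_face [{'xy': [281.6, 222.1], 'p': 0.79}]
key_bow []
0 [279.5 256. ]
0.02 [279.6 243.3]
0.026 [279.7 239.9]
0.045 [279.7 230.3]
0.056 [279.8 225.3]
delta [0.0031, -0.0004, 0.0003] ang [-0.09, 0.14, 0.02] t 5.0 w 0.0937034418084207
```

View pics/m3b.png

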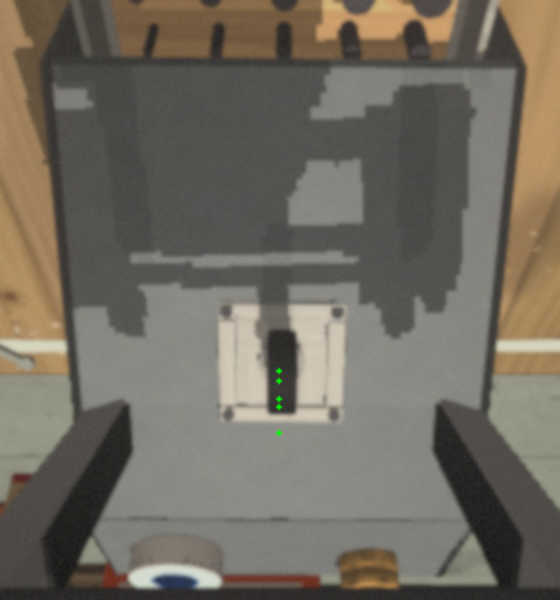

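The close view has the bow at about (281,226) and the tool axis at bow depth at (280,240). So the bow sits about 10 mm down the slope from the axis, and the plate about 2.5 mm. I'll shift 6 mm down the slope and 1 mm in y, then advance and close.

```bash
python3 -m crank '{"delta_pos":[[0.006,0.001,0.0],[0.006,0.001,0.02],[0.006,0.001,0.04],[0.006,0.001,0.043],[0.006,0.001,0.043]],"angular":[[0,0,0],[0,0,0],[0,0,0],[0,0,0],[0,0,0]],"fingers":[-1,-1,-1,-1,-1]}';python3 -m crank '{"delta_pos":[[0,0,0],[0,0,0],[0,0,0],[0,0,0],[0,0,0]],"angular":[[0,0,0],[0,0,0],[0,0,0],[0,0,0],[0,0,0]],"fingers":[0.8,0.8,0.8,0.8,0.8]}'; python3 -m crank '{"delta_pos":[[0,0,0],[0,0,0],[0,0,0],[0,0,0]],"angular":[[0,0,0],[0,0,0],[0,0,0],[0,0,0]],"fingers":[1,1,1,1]}'; python3 -c "
from h import *
print(state())
c=read_camera('wrist'); cv2.imwrite('pics/g.png',cv2.resize(c['color'][120:320,140:420,::-1],None,fx=2,fy=2))"
```

```text
t: 5.5
tool_pos: [0.617, 0.0769, 0.1245]
tool_rot: [[-0.821, 0.001, 0.572], [-0.0, 1.0, -0.002], [-0.572, -0.001, -0.821]]
contact_force: [-0.2, -0.1, -0.6]
grip_width: 0.0942
grip_force: 0.0
t: 6.0
tool_pos: [0.6176, 0.0768, 0.1255]
tool_rot: [[-0.819, 0.001, 0.573], [-0.0, 1.0, -0.002], [-0.573, -0.002, -0.819]]
contact_force: [0.4, 0.3, 1.2]
grip_width: 0.0575
grip_force: 0.0
t: 6.4
tool_pos: [0.6175, 0.0768, 0.125]
tool_rot: [[-0.82, 0.001, 0.573], [-0.0, 1.0, -0.002], [-0.573, -0.001, -0.82]]
contact_force: [0.7, 0.2, 0.2]
grip_width: 0.0254
grip_force: 0.0
{'t': 6.4, 'joints': array([-0.02102963,  0.07544102,  2.01848689,  0.02458873,  0.43820358,
       -1.61049402]), 'joint_velocities': array([-0.0001836 , -0.00119536,  0.00027038,  0.00160502, -0.00014807,
        0.00037518]), 'joint_efforts': array([ 1.15155573e-03, -2.83217615e+01, -2.50341868e+01,  1.96639972e-02,
       -2.13393621e+00, -9.15537385e-03]), 'tool_pos': array([0.61751265, 0.07679799, 0.12504116]), 'tool_rot': array([[-8.19846690e-01,  7.65306549e-04,  5.72582587e-01],
       [-1.89828851e-04,  9.99998689e-01, -1.60838999e-03],
       [-5.72583067e-01, -1.42732591e-03, -8.19845470e-01]]), 'contact_force': array([0.71947734, 0.15987416, 0.18844537]), 'torque': array([ 0.03726256,  0.21009815, -0.03193071]), 'grip_force': 0.0, 'grip_width': 0.02543736132551818}
```

View pics/g.png

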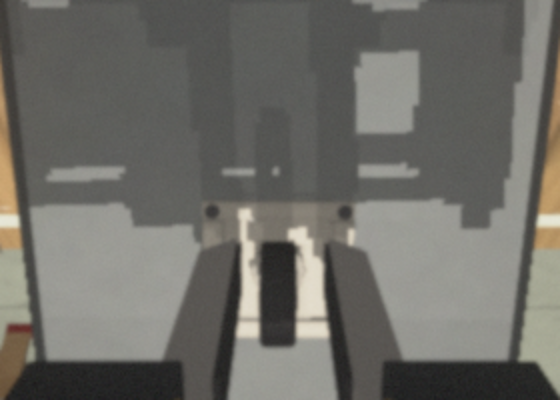

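The fingers bracket the bow (crop columns 240–325, bow 260–297). Closing.

```bash
python3 -m crank '{"delta_pos":[[0,0,0],[0,0,0],[0,0,0],[0,0,0],[0,0,0]],"angular":[[0,0,0],[0,0,0],[0,0,0],[0,0,0],[0,0,0]],"fingers":[1,1,1,1,1]}'; python3 -m crank '{"delta_pos":[[0,0,0],[0,0,0],[0,0,0],[0,0,0],[0,0,0]],"angular":[[0,0,8],[0,0,16],[0,0,24],[0,0,32],[0,0,40]],"fingers":[1,1,1,1,1]}';python3 -c "
from h import *
s=state();print(s['torque'],s['contact_force'],s['grip_force'],np.array(s['tool_rot'])[:,2])"
```

```text
t: 6.95
tool_pos: [0.6175, 0.0763, 0.125]
tool_rot: [[-0.82, 0.001, 0.573], [-0.0, 1.0, -0.002], [-0.573, -0.002, -0.82]]
contact_force: [-0.3, -4.0, 0.4]
grip_width: 0.0101
grip_force: 30.0
t: 7.45
tool_pos: [0.6188, 0.0793, 0.1259]
tool_rot: [[-0.624, 0.529, 0.575], [0.647, 0.762, 0.002], [-0.438, 0.373, -0.818]]
contact_force: [8.5, 5.2, -7.1]
grip_width: 0.0098
grip_force: 30.0
[ 0.95482496 -0.29308508  0.71209057] [ 8.53359182  5.17907831 -7.09432922] 29.98631626367569 [ 0.57524563  0.00175702 -0.81797884]
```

```bash
python3 -m crank '{"delta_pos":[[0,0,0.001],[0,0,0.002],[0,0,0.002],[0,0,0.002],[0,0,0.002]],"angular":[[0,0,8],[0,0,16],[0,0,24],[0,0,32],[0,0,40]],"fingers":[1,1,1,1,1]}';python3 -m crank '{"delta_pos":[[0,0,0],[0,0,0],[0,0,0]],"angular":[[0,0,6],[0,0,11],[0,0,11]],"fingers":[1,1,1]}'; python3 -c "
from h import *
s=state();r=np.array(s['tool_rot']);print('tq',r.T@s['torque'],'f',r.T@s['contact_force'],s['grip_force'],r.round(3).tolist(),s['joints'])"
```

```text
t: 7.95
tool_pos: [0.6231, 0.0793, 0.1283]
tool_rot: [[-0.138, 0.801, 0.582], [0.986, 0.168, 0.002], [-0.097, 0.574, -0.813]]
contact_force: [6.3, 6.9, 2.8]
grip_width: 0.0099
grip_force: 30.0
t: 8.25
tool_pos: [0.6238, 0.079, 0.1288]
tool_rot: [[0.015, 0.812, 0.583], [1.0, -0.019, 0.001], [0.012, 0.583, -0.812]]
contact_force: [5.8, 6.8, 1.9]
grip_width: 0.0099
grip_force: 30.0
tq [-1.05275993  1.57787503 -0.11387355] f [6.89728198 5.69123193 1.79150739] 29.999234676361084 [[0.015, 0.812, 0.583], [1.0, -0.019, 0.001], [0.012, 0.583, -0.812]] [-0.0180253   0.07917344  2.01140104  0.02840795  0.42842829 -0.02131714]
```

```bash
python3 -m crank '{"delta_pos":[[0,0,0],[0,0,0],[0,0,0],[0,0,0],[0,0,0]],"angular":[[0,0,0],[0,0,0],[0,0,0],[0,0,0],[0,0,0]],"fingers":[0.3,0.3,0.3,0.3,0.3]}';python3 -m crank '{"delta_pos":[[0,0,-0.04],[0,0,-0.07],[0,0,-0.07],[0,0,-0.07],[0,0,-0.07]],"angular":[[0,0,0],[0,0,0],[0,0,0],[0,0,0],[0,0,0]],"fingers":[0.3,0.3,0.3,0.3,0.3]}'; python3 - <<'E'
from h import *
w=read_camera('wrist')['color'];t=read_camera('top')['color'];s=read_camera('scene')['color']
o=np.zeros((420,800,3),np.uint8);o[:,:560]=w;o[:210,560:]=cv2.resize(t[120:225,190:310],(240,210));o[210:,560:]=cv2.resize(s[140:260,205:342],(240,210))
cv2.imwrite('pics/r.png',o[:,:,::-1])
go([.594,.078,.18],Rt(roll=90))
for n in ("top","scene"): print(n,tip_of("key_bow",n)[:1],tip_of("tray_front",n)[:1],tip_of("lock_face",n)[:1])
E
```

```text
t: 8.75
tool_pos: [0.6182, 0.0766, 0.1229]
tool_rot: [[0.015, 0.82, 0.572], [1.0, -0.017, -0.002], [0.009, 0.572, -0.82]]
contact_force: [-0.0, -0.6, -0.6]
grip_width: 0.0327
grip_force: 0.0
t: 9.25
tool_pos: [0.5782, 0.0768, 0.1795]
tool_rot: [[0.015, 0.821, 0.571], [1.0, -0.017, -0.002], [0.008, 0.571, -0.821]]
contact_force: [-0.1, -0.6, -0.4]
grip_width: 0.0331
grip_force: 0.0
delta [0.0014, 0.0134, 0.0084] ang [-0.2, 0.1, -1.0] t 9.4 w 0.03250520463842273
top [] [{'xy': [248.4, 221.6], 'p': 0.65}] [{'xy': [244.3, 157.8], 'p': 0.78}]
scene [{'xy': [267.4, 188.1], 'p': 0.68}] [{'xy': [240.5, 247.4], 'p': 0.59}] [{'xy': [272.6, 189.5], 'p': 0.74}]
```

View pics/r.png

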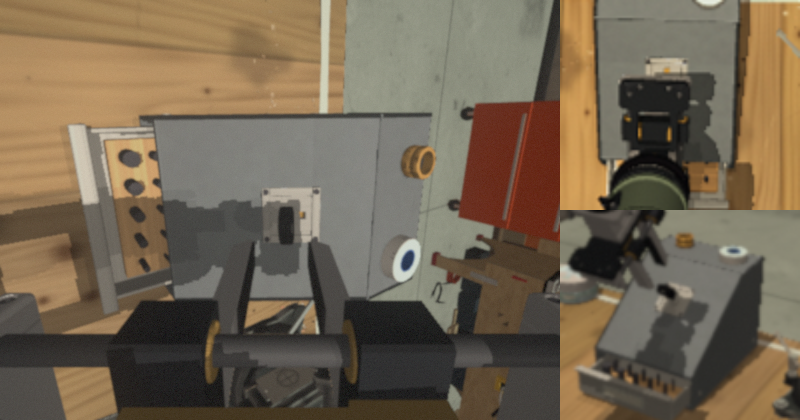

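The wrist view shows the bow, at (286,225), now lying across the slope (a quarter turn), with the key still in the plate. Next I'll check the clearance in front of the tray.

```bash
python3 - <<'E'
from h import *
T=P(read_camera("top"))
for n,x in (("elbow",(243.9,267.1)),("chrome",(294,269)),("tray",(244,221))): print(n,atz(T,x,.03 if n=="tray" else .012))
M=Rt(roll=90); r=np.array(state()["tool_rot"]); print("world x,z unit in tool:",(r.T@[1,0,0]).round(3),(r.T@[0,0,1]).round(3))
go([.445,.076,.13],M); go([.455,.076,.024],M); go([.54,.076,.024],M)
E
```

```text
elbow [0.37448851 0.07260019]
chrome [ 0.37169683 -0.05439788]
tray [0.48988327 0.07430318]
world x,z unit in tool: [0.015 0.82  0.572] [ 0.009  0.572 -0.82 ]
delta [-0.0034, -0.1385, -0.0349] ang [-0.08, 0.09, -0.99] t 9.75 w 0.032909390686109374
delta [-0.0041, -0.191, 0.0577] ang [-0.08, 0.09, -0.99] t 9.75 w 0.032909390686109374
delta [-0.0028, -0.1213, 0.1063] ang [-0.08, 0.09, -0.99] t 9.75 w 0.032909390686109374
```

```bash
python3 -m crank '{"delta_pos":[[-0.001,-0.04,-0.01],[-0.002,-0.08,-0.02],[-0.003,-0.12,-0.03],[-0.003,-0.138,-0.035],[-0.003,-0.138,-0.035]],"angular":[[0,0,-1],[0,0,-1],[0,0,-1],[0,0,-1],[0,0,-1]],"fingers":[1,1,1,1,1]}';python3 -m crank '{"delta_pos":[[0,-0.02,0.035],[-0.001,-0.04,0.07],[-0.001,-0.052,0.092],[-0.001,-0.052,0.092],[-0.001,-0.052,0.092]],"angular":[[0,0,0],[0,0,0],[0,0,0],[0,0,0],[0,0,0]],"fingers":[1,1,1,1,1]}'; python3 - <<'E'
from h import *
M=Rt(roll=90)
go([.455,.076,.024],M); go([.515,.076,.024],M);go([.54,.076,.024],M)
E
```

```text
t: 10.25
tool_pos: [0.4422, 0.0766, 0.1281]
tool_rot: [[0.0, 0.822, 0.57], [1.0, 0.001, -0.001], [-0.001, 0.57, -0.822]]
contact_force: [0.1, 0.4, 0.4]
grip_width: 0.0003
grip_force: 0.0
t: 10.75
tool_pos: [0.4569, 0.0751, 0.0258]
tool_rot: [[0.001, 0.82, 0.573], [1.0, 0.0, -0.002], [-0.001, 0.573, -0.82]]
contact_force: [0.3, -0.6, 1.0]
grip_width: 0.0003
grip_force: 0.0
delta [0.0009, -0.0026, 0.0004] ang [-0.04, 0.09, 0.01] t 10.75 w 0.0003317830554025754
delta [0.001, 0.0466, 0.0348] ang [-0.04, 0.09, 0.01] t 10.75 w 0.0003317830554025754
delta [0.001, 0.0671, 0.0491] ang [-0.04, 0.09, 0.01] t 10.75 w 0.0003317830554025754
```

```bash
python3 -m crank '{"delta_pos":[[0.001,0.016,0.012],[0.001,0.032,0.023],[0.001,0.046,0.034],[0.001,0.052,0.038],[0.001,0.052,0.038]],"angular":[[0,0,0],[0,0,0],[0,0,0],[0,0,0],[0,0,0]],"fingers":[1,1,1,1,1]}'; python3 -m crank '{"delta_pos":[[0,0.004,0.003],[0,0.008,0.006],[0,0.012,0.009],[0,0.012,0.009]],"angular":[[0,0,0],[0,0,0],[0,0,0],[0,0,0]],"fingers":[1,1,1,1]}'
```

```text
t: 11.25
tool_pos: [0.5228, 0.0761, 0.0268]
tool_rot: [[0.001, 0.816, 0.577], [1.0, 0.001, -0.002], [-0.002, 0.577, -0.816]]
contact_force: [0.5, 0.6, 0.2]
grip_width: 0.0005
grip_force: 0.0
t: 11.65
tool_pos: [0.5351, 0.0762, 0.0234]
tool_rot: [[0.001, 0.82, 0.573], [1.0, 0.0, -0.002], [-0.001, 0.573, -0.82]]
contact_force: [-0.5, -0.0, 0.1]
grip_width: 0.0004
grip_force: 0.3
```

```bash
python3 - <<'E'
from h import *
w=read_camera('wrist')['color'];s=read_camera('scene')['color'];t=read_camera('top')['color']
print(tip_of("tray_front","wrist")[:1],tip_of("tray_front","scene")[:1])
o=np.zeros((420,800,3),np.uint8);o[:,:440]=cv2.resize(w,(440,330)).__class__((420,440,3),np.uint8)*0;o[:330,:440]=cv2.resize(w,(440,330));o[:,440:]=cv2.resize(s[140:300,200:337],(360,420))
cv2.imwrite('pics/p.png',o[:,:,::-1])
E
```

```text
[] [{'xy': [252.6, 235.6], 'p': 0.73}]
```

View pics/p.png

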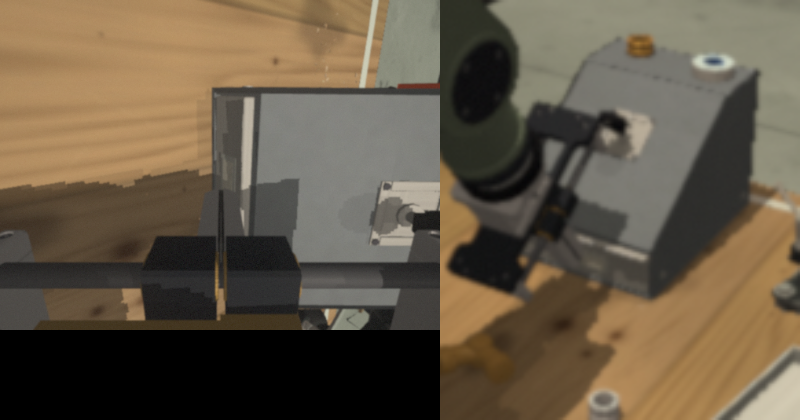

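The tray is nearly home (its lip is just ahead of the case front) and the bow is still clear of the gripper. Keep pushing until the force rises.

```bash
python3 -m crank '{"delta_pos":[[0,0.002,0.0015],[0,0.004,0.003],[0,0.006,0.0045],[0,0.006,0.0045]],"angular":[[0,0,0],[0,0,0],[0,0,0],[0,0,0]],"fingers":[1,1,1,1]}' | grep -E "pos|contact"; python3 -m crank '{"delta_pos":[[0,0.002,0.0015],[0,0.004,0.003],[0,0.006,0.0045],[0,0.006,0.0045]],"angular":[[0,0,0],[0,0,0],[0,0,0],[0,0,0]],"fingers":[1,1,1,1]}'| grep -E "pos|contact"
```

```text
tool_pos: [0.5371, 0.0766, 0.0199]
contact_force: [-15.6, -1.0, 10.2]
tool_pos: [0.5372, 0.0774, 0.0154]
contact_force: [-36.5, -1.5, 23.1]
```

```bash
python3 -m crank '{"delta_pos":[[0,-0.03,-0.025],[0,-0.07,-0.05],[0,-0.11,-0.09],[0,-0.11,-0.12],[0,-0.08,-0.15]],"angular":[[0,0,0],[0,0,0],[0,0,0],[0,0,0],[0,0,0]],"fingers":[1,1,1,0.3,0.3]}'; python3 - <<'E'
from h import *
go([.5782,.0768,.1795],Rt(roll=90))
E
```

```text
t: 13.2
tool_pos: [0.4102, 0.0819, 0.1071]
tool_rot: [[0.0, 0.827, 0.562], [1.0, 0.003, -0.005], [-0.005, 0.562, -0.827]]
contact_force: [1.5, -0.6, -0.0]
grip_width: 0.013
grip_force: 0.0
delta [-0.0055, 0.1796, 0.0346] ang [-0.79, 0.26, 0.18] t 13.2 w 0.012997950524305397
```

```bash
python3 -m crank '{"delta_pos":[[-0.001,0.02,-0.03],[-0.002,0.06,-0.03],[-0.003,0.1,-0.01],[-0.004,0.14,0.01],[-0.005,0.17,0.03]],"angular":[[0,0,0],[0,0,0],[0,0,0],[0,0,0],[0,0,0]],"fingers":[0.3,0.3,0.3,0.3,0.3]}' >/dev/null; python3 -m crank '{"delta_pos":[[0,0,0],[0,0,0],[0,0,0]],"angular":[[0,0,0],[0,0,0],[0,0,0]],"fingers":[0.3,0.3,0.3]}'; python3 - <<'E'
from h import *
go([.5782,.0768,.1795],Rt(roll=90))
w=read_camera('wrist');B=P(w);s=state();r=np.array(s["tool_rot"])
im=w['color'][:,:,::-1].copy()
for d in (0,.04,.056,.085):
    x=proj(B,np.array(s["tool_pos"])+r[:,2]*d); print(d,x.round(1)); cv2.circle(im,tuple(int(v) for v in x),1,(0,255,0),-1)
cv2.imwrite('pics/q.png',cv2.resize(im[100:300,60:440],None,fx=2,fy=2))
for n in ("wrist","scene"):print(tip_of("tray_front",n)[:1],tip_of("key_bow",n)[:1])
S,T=P(read_camera("scene")),P(read_camera("top"))
for dx in (0,.006,.012): print(dx,proj(S,[.5375-dx,.0755,.028]),proj(B,[.5375-dx,.0755,.05]))
E
```

```text
t: 14.0
tool_pos: [0.5667, 0.076, 0.1761]
tool_rot: [[0.003, 0.827, 0.561], [1.0, 0.0, -0.006], [-0.005, 0.561, -0.827]]
contact_force: [-1.4, -0.4, 0.1]
grip_width: 0.033
grip_force: 0.0
delta [0.0008, 0.0114, 0.0036] ang [-0.84, 0.33, 0.02] t 14.0 w 0.03299167928729078
0 [282.5 255.4]
0.04 [282.3 232.1]
0.056 [282.2 224.8]
0.085 [282.1 213.6]
[{'xy': [173.9, 205.1], 'p': 0.7}] [{'xy': [300.1, 222.8], 'p': 0.62}]
[{'xy': [252.6, 235.6], 'p': 0.73}] [{'xy': [263.3, 186.3], 'p': 0.52}]
0 [250.73816253 235.82243837] [175.18559652 212.49937752]
0.006 [249.48086804 236.91367427] [168.29907558 213.67149895]
0.012 [248.21286553 238.01420391] [161.24994719 214.87129701]
```

View pics/q.png

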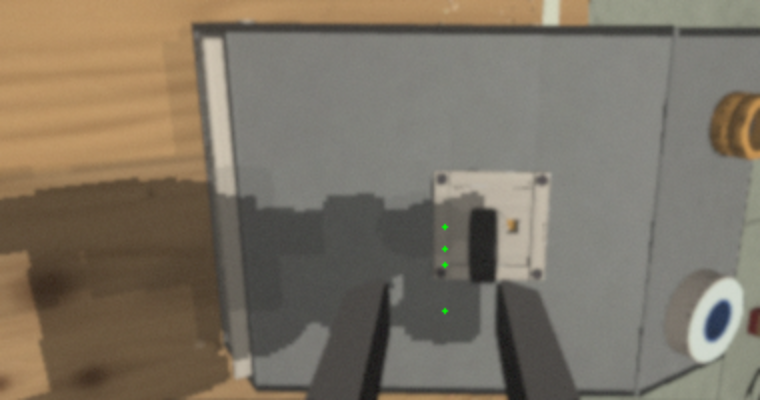

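The tray lip lies flush against the case, so it is home. The key bow is at about (301,222), against the tool axis at bow depth at (282,225), so I need +15 mm in tool y and +2 mm in x.

```bash
python3 -m crank '{"delta_pos":[[0.002,0.015,0],[0.002,0.015,0.03],[0.002,0.015,0.06],[0.002,0.015,0.072],[0.002,0.015,0.072]],"angular":[[-0.8,0.3,0],[-0.8,0.3,0],[-0.8,0.3,0],[-0.8,0.3,0],[-0.8,0.3,0]],"fingers":[0.3,0.3,0.3,0.3,0.3]}';python3 -m crank '{"delta_pos":[[0,0,0],[0,0,0],[0,0,0],[0,0,0],[0,0,0]],"angular":[[0,0,0],[0,0,0],[0,0,0],[0,0,0],[0,0,0]],"fingers":[1,1,1,1,1]}'; python3 -m crank '{"delta_pos":[[0,0,0],[0,0,0]],"angular":[[0,0,0],[0,0,0]],"fingers":[1,1]}'
```

```text
t: 14.85
tool_pos: [0.6211, 0.0773, 0.124]
tool_rot: [[0.0, 0.82, 0.572], [1.0, 0.0, -0.001], [-0.001, 0.572, -0.82]]
contact_force: [0.2, -0.6, 0.1]
grip_width: 0.0327
grip_force: 0.0
t: 15.35
tool_pos: [0.623, 0.0774, 0.1285]
tool_rot: [[0.0, 0.815, 0.579], [1.0, 0.0, -0.001], [-0.001, 0.579, -0.815]]
contact_force: [2.0, 0.6, 3.5]
grip_width: 0.0099
grip_force: 30.0
t: 15.55
tool_pos: [0.623, 0.0774, 0.1283]
tool_rot: [[0.0, 0.816, 0.579], [1.0, 0.0, -0.001], [-0.001, 0.579, -0.816]]
contact_force: [2.9, 0.5, 5.1]
grip_width: 0.0099
grip_force: 30.0
```

```bash
python3 -m crank '{"delta_pos":[[0,0.004,0],[0,0.004,0],[0,0.004,0],[0,0.004,0],[0,0.004,0]],"angular":[[0,0,-8],[0,0,-16],[0,0,-24],[0,0,-32],[0,0,-40]],"fingers":[1,1,1,1,1]}';python3 -m crank '{"delta_pos":[[0,0,0],[0,0,0],[0,0,0],[0,0,0],[0,0,0]],"angular":[[0,0,-8],[0,0,-16],[0,0,-24],[0,0,-32],[0,0,-40]],"fingers":[1,1,1,1,1]}';python3 -m crank '{"delta_pos":[[0,0,0],[0,0,0],[0,0,0]],"angular":[[0,0,-7],[0,0,-12],[0,0,-12]],"fingers":[1,1,1]}'; python3 -c "
from h import *
s=state();r=np.array(s['tool_rot']);print('tq',r.T@s['torque'],'f',r.T@s['contact_force'],s['grip_force']);go(s['tool_pos'],Rt())"
```

```text
t: 16.05
tool_pos: [0.6224, 0.0769, 0.1269]
tool_rot: [[-0.531, 0.626, 0.571], [0.762, 0.648, -0.001], [-0.37, 0.434, -0.821]]
contact_force: [-5.0, -3.4, 7.0]
grip_width: 0.0097
grip_force: 30.0
t: 16.55
tool_pos: [0.6221, 0.0764, 0.1267]
tool_rot: [[-0.81, 0.139, 0.57], [0.167, 0.986, -0.002], [-0.562, 0.094, -0.822]]
contact_force: [-7.0, -5.3, 8.4]
grip_width: 0.0096
grip_force: 30.0
t: 16.85
tool_pos: [0.622, 0.0759, 0.1266]
tool_rot: [[-0.821, -0.029, 0.57], [-0.037, 0.999, -0.003], [-0.569, -0.023, -0.822]]
contact_force: [-7.4, -6.7, 9.0]
grip_width: 0.0099
grip_force: 30.0
tq [1.53058666 0.69172588 0.11892815] f [  1.20671637  -6.73445955 -11.59947151] 30.00915437936783
delta [0.0, 0.0, 0.0] ang [-0.15, -0.27, 2.12] t 16.85 w 0.009942633805158155
```

```bash
python3 -m crank '{"delta_pos":[[0,-0.001,-0.003],[0,-0.001,-0.005],[0,-0.001,-0.01],[0,-0.001,-0.015]],"angular":[[0,0,2],[0,0,2],[0,0,2],[0,0,2]],"fingers":[1,1,1,1]}'; python3 -c "
from h import *
s=state();r=np.array(s['tool_rot']);print('tq',r.T@s['torque'],'f',r.T@s['contact_force'],s['grip_force']);go(s['tool_pos'],Rt())"
```

```text
t: 17.25
tool_pos: [0.6141, 0.0763, 0.139]
tool_rot: [[-0.821, -0.0, 0.571], [-0.001, 1.0, -0.001], [-0.571, -0.001, -0.821]]
contact_force: [1.3, -2.6, -1.9]
grip_width: 0.0099
grip_force: 30.0
tq [ 0.44905874  0.31652644 -0.00634282] f [ 0.0343394  -2.57609212  2.24924663] 29.9993035197258
delta [0.0, 0.0, 0.0] ang [-0.05, -0.16, 0.05] t 17.25 w 0.009882749365689412
```

It slides freely. Continue drawing it out, then check.

```bash
python3 -m crank '{"delta_pos":[[0,0,-0.015],[0,0,-0.03],[0,0,-0.06],[0,0,-0.09],[0,0,-0.09]],"angular":[[0,0,0],[0,0,0],[0,0,0],[0,0,0],[0,0,0]],"fingers":[1,1,1,1,1]}'; python3 - <<'E'
from h import *
T=P(read_camera("top")); S=P(read_camera("scene"))
a=tip_of("dish","top")[:1];b=tip_of("dish","scene")[:1];print(a,b, tri([T,S],[a[0]["xy"],b[0]["xy"]]).round(4), "corners",[atz(T,x,.02).round(3).tolist() for x in ((333,212),(381,216),(376,269),(329,262))])
w=read_camera('wrist')['color'];s=read_camera('scene')['color']
o=np.hstack([cv2.resize(w,(400,300)),cv2.resize(s[130:280,190:390],(400,300))]);cv2.imwrite('pics/k.png',o[:,:,::-1])
E
```

```text
t: 17.75
tool_pos: [0.5648, 0.0771, 0.2184]
tool_rot: [[-0.815, -0.001, 0.58], [-0.001, 1.0, 0.0], [-0.58, -0.001, -0.815]]
contact_force: [0.3, -0.8, 0.3]
grip_width: 0.0098
grip_force: 30.0
[{'xy': [355.3, 237.2], 'p': 0.73}] [{'xy': [339.2, 305.0], 'p': 0.6}] [ 0.4545 -0.2105 -0.0086] corners [[0.518, -0.153], [0.51, -0.276], [0.375, -0.261], [0.391, -0.142]]
```

View pics/k.png

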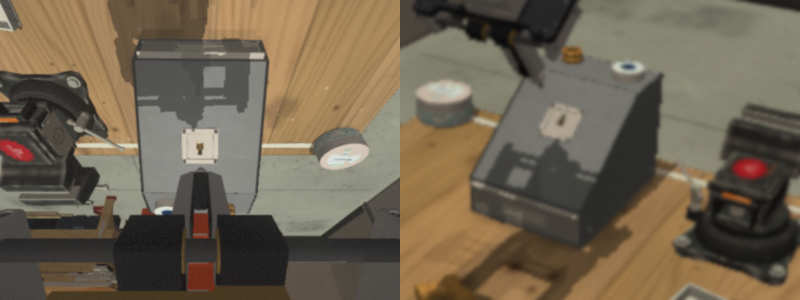

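The key is out (the slot is empty in the plate at about (200,147) in the wrist picture), the tray is shut and the bystanders are untouched. Now to the dish.

```bash
python3 -c "
from h import *
go([.455,-.209,.17],Rt(tilt=45))"
```

```text
delta [0.113, -0.2855, -0.0273] ang [-0.03, -10.16, 0.02] t 18.05 w 0.009820892682346951
```

```bash
python3 -m crank '{"delta_pos":[[0.016,-0.04,-0.006],[0.032,-0.08,-0.012],[0.048,-0.12,-0.018],[0.064,-0.16,-0.024],[0.08,-0.2,-0.024]],"angular":[[0,-2,0],[0,-4,0],[0,-6,0],[0,-8,0],[0,-10,0]],"fingers":[1,1,1,1,1]}' >/dev/null; python3 -m crank '{"delta_pos":[[0,0,0],[0,0,0]],"angular":[[0,0,0],[0,0,0]],"fingers":[1,1]}'; python3 -c "
from h import *
go([.455,-.209,.17],Rt(tilt=45));go([.455,-.209,.08],Rt(tilt=45))"
```

```text
t: 18.75
tool_pos: [0.4934, -0.0959, 0.1898]
tool_rot: [[-0.726, 0.002, 0.688], [0.006, 1.0, 0.003], [-0.688, 0.006, -0.726]]
contact_force: [0.2, 0.0, -0.5]
grip_width: 0.01
grip_force: 30.0
delta [0.0409, -0.1133, -0.0123] ang [0.15, -1.54, -0.32] t 18.75 w 0.010004146372964954
delta [0.1028, -0.1138, 0.053] ang [0.15, -1.54, -0.32] t 18.75 w 0.010004146372964954
```

```bash
python3 -m crank '{"delta_pos":[[0.014,-0.04,-0.004],[0.028,-0.08,-0.008],[0.041,-0.113,-0.012],[0.07,-0.114,0.02],[0.102,-0.114,0.053]],"angular":[[0,-1,0],[0,-1.5,0],[0,-1.5,0],[0,-1.5,0],[0,-1.5,0]],"fingers":[1,1,1,1,1]}' >/dev/null; python3 -m crank '{"delta_pos":[[0,0,0],[0,0,0]],"angular":[[0,0,0],[0,0,0]],"fingers":[1,1]}'; python3 - <<'E'
from h import *
go([.455,-.209,.08],Rt(tilt=45));go([.455,-.209,.036],Rt(tilt=45))
w=read_camera('wrist')['color'];s=read_camera('scene')['color']
print(tip_of("key_bow","scene")[:1],tip_of("key","scene")[:1])
o=np.hstack([cv2.resize(w,(400,300)),cv2.resize(s[230:350,260:420],(400,300))]);cv2.imwrite('pics/d.png',o[:,:,::-1])
E
```

```text
t: 19.45
tool_pos: [0.4866, -0.1557, 0.1703]
tool_rot: [[-0.746, 0.039, 0.665], [0.027, 0.999, -0.028], [-0.665, -0.003, -0.746]]
contact_force: [0.1, 0.6, -0.1]
grip_width: 0.0099
grip_force: 30.0
delta [0.0822, -0.0542, 0.0478] ang [-1.64, -3.29, -1.52] t 19.45 w 0.009869721315705224
delta [0.1115, -0.0541, 0.0807] ang [-1.64, -3.29, -1.52] t 19.45 w 0.009869721315705224
[{'xy': [329.4, 219.3], 'p': 0.55}] [{'xy': [330.6, 223.6], 'p': 0.62}]
```

View pics/d.png

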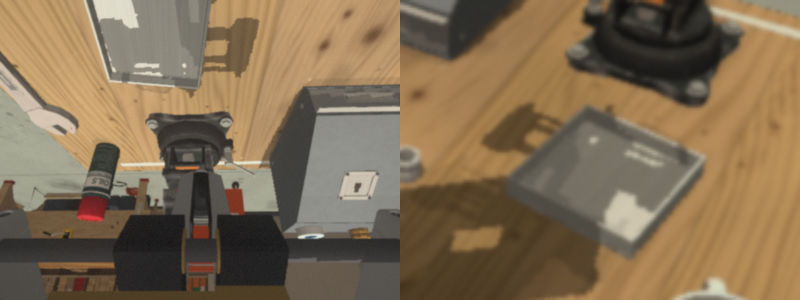

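```bash
python3 -c "
from h import *
s=state();print(s['joints'].round(3),s['tool_pos'])"
```

```text
[-0.81  -0.292  2.289  0.766  0.727 -2.82 ] [ 0.48657125 -0.15783269  0.17150429]
```

Joint 6 has reached its limit because the tool heading is off the arm's azimuth. I'll turn the heading to −25° (in line with the arm) instead.

```bash
python3 -c "
from h import *
go([.457,-.213,.1],Rt(yaw=-25,tilt=40))"
```

```text
delta [0.0681, -0.056, 0.0353] ang [14.59, 1.86, 17.24] t 19.65 w 0.009587905799803058
```

```bash
python3 -m crank '{"delta_pos":[[0.013,-0.011,0.007],[0.027,-0.022,0.014],[0.04,-0.033,0.021],[0.054,-0.045,0.028],[0.068,-0.056,0.035]],"angular":[[3.6,0.5,4.3],[7.3,1,8.6],[11,1.4,13],[14.6,1.9,17.2],[14.6,1.9,17.2]],"fingers":[1,1,1,1,1]}' >/dev/null; python3 -m crank '{"delta_pos":[[0,0,0],[0,0,0]],"angular":[[0,0,0],[0,0,0]],"fingers":[1,1]}'; python3 -c "
from h import *
go([.457,-.213,.1],Rt(yaw=-25,tilt=40));go([.457,-.213,.036],Rt(yaw=-25,tilt=40));print(state()['joints'].round(2))"
```

```text
t: 20.35
tool_pos: [0.4563, -0.2131, 0.0997]
tool_rot: [[-0.695, 0.424, 0.581], [0.326, 0.906, -0.272], [-0.641, 0.001, -0.767]]
contact_force: [-0.5, -0.0, -0.8]
grip_width: 0.0098
grip_force: 30.0
delta [-0.0006, 0.0004, 0.0002] ang [-0.03, -0.11, -0.09] t 20.35 w 0.009818818262063413
delta [0.0404, 0.0004, 0.0493] ang [-0.03, -0.11, -0.09] t 20.35 w 0.009818818262063413
[-0.74 -0.17  2.37  0.63  0.33 -2.42]
```

```bash
python3 -m crank '{"delta_pos":[[0.014,0,0.017],[0.028,0,0.034],[0.038,0,0.046],[0.04,0,0.049],[0.04,0,0.049]],"angular":[[0,0,0],[0,0,0],[0,0,0],[0,0,0],[0,0,0]],"fingers":[1,1,1,1,1]}'; python3 -m crank '{"delta_pos":[[0.002,0,0.002],[0.004,0,0.005],[0.004,0,0.005]],"angular":[[0,0,0],[0,0,0],[0,0,0]],"fingers":[1,1,1]}'; python3 - <<'E'
from h import *
S=P(read_camera("scene"))
for t in("key_bow","key"):
  for n in("scene","wrist"):print(t,n,tip_of(t,n)[:1])
s=state();r=np.array(s["tool_rot"]);print("expect bow",proj(S,s["tool_pos"]-.019*r[:,2]))
E
```

```text
t: 20.85
tool_pos: [0.4603, -0.2102, 0.0471]
tool_rot: [[-0.703, 0.427, 0.569], [0.329, 0.904, -0.272], [-0.631, -0.004, -0.776]]
contact_force: [0.4, -0.1, -1.1]
grip_width: 0.01
grip_force: 30.0
t: 21.15
tool_pos: [0.4605, -0.2091, 0.0432]
tool_rot: [[-0.705, 0.429, 0.564], [0.331, 0.903, -0.273], [-0.627, -0.005, -0.779]]
contact_force: [-0.6, 0.2, -0.6]
grip_width: 0.0095
grip_force: 30.0
key_bow scene []
key_bow wrist [{'xy': [282.8, 267.5], 'p': 0.9}]
key scene [{'xy': [253.7, 236.4], 'p': 0.26}]
key wrist [{'xy': [280.7, 247.3], 'p': 0.7}]
expect bow [341.3521406  280.88259999]
```

```bash
python3 -c "
from h import *
print(state()['joints'].round(3));go([.455,-.21,.036],Rt(yaw=-25,tilt=27))"
```

```text
[-0.709  0.01   2.377  1.045  0.187 -2.82 ]
delta [0.0075, -0.0031, 0.0027] ang [-0.46, 11.77, -0.19] t 21.4 w 0.010296478229937048
```

```bash
python3 -m crank '{"delta_pos":[[0.002,-0.001,0],[0.004,-0.002,0],[0.006,-0.003,0.001],[0.007,-0.003,0.002],[0.007,-0.003,0.003]],"angular":[[0,4,0],[0,8,0],[0,11.7,0],[0,11.7,0],[0,11.7,0]],"fingers":[1,1,1,1,1]}'; python3 -c "
from h import *
print(state()['joints'].round(3));go([.455,-.21,.036],Rt(yaw=-25,tilt=27))"
```

```text
t: 21.9
tool_pos: [0.4574, -0.2117, 0.0375]
tool_rot: [[-0.805, 0.428, 0.411], [0.378, 0.904, -0.201], [-0.458, -0.006, -0.889]]
contact_force: [-0.2, -0.9, -0.7]
grip_width: 0.0093
grip_force: 30.0
[-0.674  0.039  2.238  0.252  0.41  -2.012]
delta [0.0033, 0.0005, 0.0] ang [-0.49, 0.24, -0.15] t 21.9 w 0.009266260821498028
```

```bash
python3 -m crank '{"delta_pos":[[0.001,0,0.002],[0.002,0,0.004],[0.002,0,0.004]],"angular":[[0,0,0],[0,0,0],[0,0,0]],"fingers":[1,1,1]}' | grep -E "pos|cont"; python3 -m crank '{"delta_pos":[[0,0,0],[0,0,0],[0,0,0],[0,0,0],[0,0,0]],"angular":[[0,0,0],[0,0,0],[0,0,0],[0,0,0],[0,0,0]],"fingers":[0.3,0.3,0.3,0.3,0.3]}'; python3 -m crank '{"delta_pos":[[0,0,-0.03],[0,0,-0.07],[0,0,-0.11],[0,0,-0.13],[0,0,-0.13]],"angular":[[0,0,0],[0,0,0],[0,0,0],[0,0,0],[0,0,0]],"fingers":[0.3,0.3,0.3,0.3,0.3]}'; python3 - <<'E'
from h import *
Ps=[];x=[]
for n in("scene","top","wrist"):
    c=read_camera(n); r=tip_of("key_bow",n)[:1];print(n,r); 
    if r: print(atz(P(c),r[0]["xy"],.015))
    cv2.imwrite(f"pics/e_{n}.png",c["color"][:,:,::-1])
a=cv2.imread("pics/e_wrist.png");b=cv2.imread("pics/e_scene.png")[250:370,260:420]
cv2.imwrite("pics/e.png",np.hstack([cv2.resize(a,(400,300)),cv2.resize(b,(400,300))]))
E
```

```text
tool_pos: [0.4557, -0.2099, 0.0317]
contact_force: [-1.5, 2.4, 7.5]
t: 22.7
tool_pos: [0.4554, -0.21, 0.0312]
tool_rot: [[-0.805, 0.429, 0.409], [0.38, 0.903, -0.199], [-0.455, -0.005, -0.891]]
contact_force: [-1.0, -0.5, -0.1]
grip_width: 0.033
grip_force: 0.0
t: 23.2
tool_pos: [0.4037, -0.1855, 0.1508]
tool_rot: [[-0.803, 0.429, 0.414], [0.378, 0.903, -0.204], [-0.462, -0.007, -0.887]]
contact_force: [0.7, -0.6, -0.7]
grip_width: 0.0332
grip_force: 0.0
scene [{'xy': [331.7, 300.7], 'p': 0.59}]
[ 0.42876389 -0.19473728]
top [{'xy': [351.1, 248.8], 'p': 0.58}]
[ 0.42502171 -0.19935515]
wrist [{'xy': [281.0, 166.4], 'p': 0.8}]
[ 0.42628832 -0.19496428]
```

View pics/e.png

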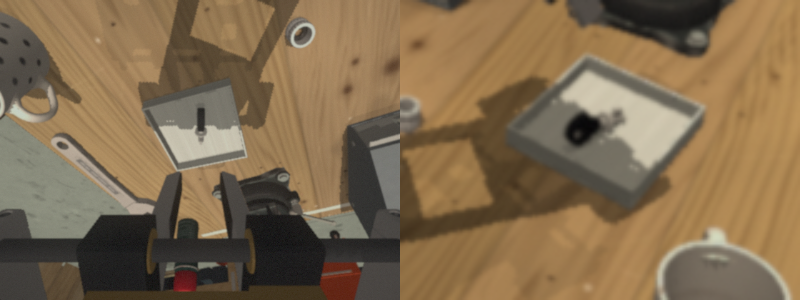

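The key lies in the dish. All three views put the bow at about (0.427, −0.197), well inside the walls, and the gripper is clear. I'll settle briefly and hand in.

```bash
python3 -m crank '{"delta_pos":[[0,0,-0.02],[0,0,-0.02],[0,0,-0.02],[0,0,-0.02],[0,0,-0.02]],"angular":[[0,0,0],[0,0,0],[0,0,0],[0,0,0],[0,0,0]],"fingers":[0.3,0.3,0.3,0.3,0.3]}' | head -1; python3 -c "
from h import *
print(hand_in())"
```

```text
t: 24.0
the job is handed in; nothing more can be done
None
```

I handed the job in at about 24 s: the tray is pushed home, the key was turned back to lock it, and the key is lying in the dish. In the camera views no bystander looked disturbed, but the hand-in gave no verdict.

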